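Slide the frosted cubby door over the pill pot until it clicks

TASK

Push the frosted sliding door of the white cubby along its rail until it clicks into the notch where it covers the bay with the small open pill pot, so that no dust gets in. Push it with the fingertips and not with great force (stay well below 40 N); do not pick anything up, and leave the things in the bays and around the cubby where they are. Finish clear of everything.

Things in the scene. Friction and masses are not known exactly. Their poses are not given: they have to be found in the camera images.
- cubby: White laminate open-topped cubby fixed on the table, 200 (x) x 414 (y) x 100 mm high; origin at the centre of its underside, z up, y along its length, the way the door slides. Low walls part it into three bays in a row, centres at y = -130, 0 and +130 mm, bamboo floors 14 mm above the table. A metal strip with three notches runs along the top of its +x side.
- door (a joint): Slide of the frosted door along the cubby's +y (m): 0, 0.130 or 0.260 in the notch over the bay at y = -130, 0 or +130 mm; end stops 4 mm beyond. Between notches it slides with about 2 N and stays where left; within about 3 mm of a notch a spring plunger drops in and pulls it home (the push force dips). Leaving a notch takes about 8 N; it may then run ahead a little.
- door_well (a point): Middle of the translucent door (200 along cubby x, 132 along y, 6 mm thick), in the plane of its top, 106.5 mm above the table: the centre of the mouth of a white finger well sunk into it, open at the top, inside 70 mm (cubby x) x 60 mm (cubby y), 16 mm deep, flat floor. Moves with the door; axes as the cubby's. A fingertip in it can push the door either way by its walls.
- pot_center (a point): Centre (15 mm above its foot) of the small open silicone pill pot with a few tablets in it: round, 58 mm across the rim, 30 mm high, the lowest and smallest of the round vessels. It stands in one of the three bays, within about 15 mm of the bay's middle; the one to cover.
- cup_center (a point): Centre of the stainless steel cup, 68 mm across, 62 mm high, standing in another bay: leave it. It clears the underside of the door's well by about 11 mm.
- thermometer_center (a point): Middle of the white stick thermometer, about 125 x 20 x 11 mm, lying in the remaining bay: leave it.
- monitor_center (a point): Centre of the grey desktop pulse monitor, 110 x 140 x 56 mm, on the table to the robot's left of the cubby: leave it.
- coaster_center (a point): Centre of the round white ceramic coaster, 96 mm across, 8 mm thick, lying in a bamboo tray to the right of the cubby: leave it.
- bottle_center (a point): Middle of the clear closed water bottle, 60 mm across, 150 mm high, standing to the left of the cubby: leave it.
- case_center (a point): Centre of the black spectacle case, 65 x 160 x 38 mm, to the right of the cubby: leave it.
Mind the look-alikes: they are no part of the job. Leave any green, turquoise or yellow look-alike of the part that bears pot_center alone.

How it is judged (in metres and radians):
At the end, for the whole second after the job is handed in: The door rests in the notch (within 3 mm) over the bay in which the pill pot stands; pot, cup and thermometer lie within 15 mm, and the other things within 20 mm, of where they were (((value of joint door between -0.003 and 0.003 m and y of pot_center in the frame of cubby between -0.18 and -0.08 m) or (value of joint door between 0.127 and 0.133 m and y of pot_center in the frame of cubby between -0.05 and 0.05 m) or (value of joint door between 0.257 and 0.263 m and y of pot_center in the frame of cubby between 0.08 and 0.18 m)) and velocity of joint door between -0.005 and 0.005 m/s and distance of each of pot_center, cup_center, thermometer_center from where it was at the start of the episode below 0.015 m and distance of each of monitor_center, coaster_center, bottle_center, case_center from where it was at the start of the episode below 0.02 m); the robot touches nothing.
It fails at once if pot, cup or thermometer pushed about or lifted (moved over 15 mm) (distance of any of pot_center, cup_center, thermometer_center from where it was at the start of the episode above 0.015 m).
It fails at once if a thing around the cubby disturbed or lifted (moved over 20 mm) (distance of any of monitor_center, coaster_center, bottle_center, case_center from where it was at the start of the episode above 0.02 m).
It fails at once if pushed harder than 40 N (contact force between the fingers and anything else above 40 N).
It also fails if it takes over 38 s, if anything falls off the work surface, if the arm or the gripper's body presses on something with over 40 N, if the wrist force passes 120 N, or if a joint passes its speed limit or range.

ROBOT

A 6-joint arm with a two-finger parallel gripper is mounted at the origin on the work surface. World frame = base frame: x ahead of the robot, y to its left, z up, the work surface at z = 0. Lengths are in mm, angles in rad, forces in N, time in s.
With the tool pointing down it reaches from about 275 to 1000 mm from the base axis. Payload 8.4 kg.
Tool frame: the origin (TCP) lies on the centre line of the jaws, within the pads' length; the fingertips stand 22 mm ahead of it and the grasp point (between the pads) lies 3 mm ahead of it; z points along the fingers, x is the direction in which the jaws open and shut, and the axes are right-handed (so a half turn about z gives the same grasp; the last joint's range is limited). The gripper opens to 85 mm and grips with 20 to 120 N. Pads are 22 mm wide; open, the fingers measure 114 mm over their backs; the gripper's body (76 mm by 85 mm) begins 54 mm behind the grasp point. The pads swing forward as they close: fully open they stand 13 mm farther back than shut.
Start: joints at [1.249, 0.353, 1.633, -0, 1.155, -0.002], TCP at [196.484, 593.315, 253.281] pointing down, gripper open.
Joint ranges: [-2.63, 2.63], [-0.92, 2.1], [0.06, 2.66], [-1.3, 4.44], [0, 2.69], [-3.02, 3.02]. Speed limits (rad/s): [2.22, 2.22, 2.79, 3.14, 3.14, 3.14].

INTERFACE

Orientations are given as [roll, pitch, yaw] about the fixed x, y, z axes, in that order (R = Rz(yaw) Ry(pitch) Rx(roll)).
In Python, from rig import status, viewer, job gives the robot as it stands.
- The arm moves only by the tool send_rows, never from a script. Its argument "plan" is a list of rows, each a list of 3 entries, a list of its own where there are three numbers: the shift along the tool's x, y, z in m, then the turn, a rotation vector about the tool's x, y, z in rad, then the opening, from -1 (shut) to 1 (fully open). In form: [[[x, y, z], [rx, ry, rz], jaw], ...]. A call has exactly 5 rows; each row is the pose to reach, as a shift and turn from the pose measured when the call began, along the tool's axes at that moment; what a row does not reach only later rows make up. A row lasts 1/12 s, in which the tool goes at most 41.7 mm and 7.16 degrees, less where a joint would pass 70% of its speed; a pose out of reach is approached as far as the arm can. A call with a gripper value outside its range is refused whole. The fingers move at their own pace and stop on an object; "squeeze" is the grip in N (left out, the last holds). Time passes only in rows, so rows that repeat a pose let the fingers close, or fill a call up. It gives the time, the measured TCP pose, the force and the opening at its end, in the units of the state.
- status.sense(): the state, without advancing time (a new reading comes with each control period).
- viewer.grab_frame(name): name is "scene" or "top" or "wrist"; returns the picture (480x640x3 uint8, red, green, blue); there is no depth.
- viewer.camera_params(name): a dict with "intrinsics" (3x3 intrinsics, pixels), "xyz" and "orientation" of the camera in the world. Camera axes: x right, y down, z forward; pixel columns grow to the right and rows downward; lengths in mm; the calibration is good to about 2 mm. The wrist camera is an equidistant fisheye: a pixel r from the principal point sees the ray r / f radians off the axis. A picture is of the moment at which its call begins: read the wrist's pose just before it. camera_params takes no time and is no camera call; for the wrist camera it gives the pose at the moment of the call.
- job.sign_off(): hands the job in, once; it reports no verdict.
Trained networks look in the newest picture that a camera, given by its name, has taken for a name from the list of things; names that differ only in an ending like _2 or _b are one class to them, and where a whole thing is asked for, a point or a joint stands for the part that bears it (a point fixed in the world has none). Each returns a list of dicts, best first, with "p" (0 to 1); they miss things now and then, are a little off and sometimes report something else, mostly with a low value. They report only what shows in the picture. A call takes as long as a camera call. They do not tell look-alikes from the thing itself.
- viewer.cut_out(label, camera): "mask" (480x640 bool, what is visible of it) and "extent" ([left, top, width, height] in pixels, round what is visible of it).
The state is a dict: "clock": time; "qpos": joint angles; "qvel": joint speeds; "joint_efforts": joint torques, N m; "eef_pos": TCP position; "tcp_rot": TCP orientation; "contact_force": force on the tool from outside, world axes, zero at the start; "wrist_torque": the same for the moment, N m; "opening": opening from 0.0 (shut) to 1.0 (fully open).
Only numpy, scipy, OpenCV 4.12 (cv2) and the standard library are available. Lean on these libraries where they do the work, as an engineer would, in place of code of your own. Each camera call takes 0.05 s, during which the arm holds its last target.

## Working session

There is one attempt and no reset: what is moved stays moved. The work goes in short steps, Python scripts to look and compute and a tool call to move; the robot and the scene stay as the last step left them, time stands still between calls to the robot, and variables do not carry over. Pictures are saved under pics/ and viewed, and the job is handed in when it is done.

Besides the shell and the picture viewer there is one more tool, called after "Emit:" by a JSON object that holds its "op" and its "data", one argument or row to a line. send_rows: Moves the arm, as the interface text tells. Its arguments: {"type":"object","properties":{"plan":{"type":"array"},"squeeze":{"type":"number"}},"required":["plan"]}

```bash
mkdir -p pics; ls; python3 - <<'E'
from rig import status, viewer, job
import cv2
print(status.sense())
for n in ("scene","top"):
    im=viewer.grab_frame(n); cv2.imwrite(f"pics/{n}0.png",im[:,:,::-1]); print(n,viewer.camera_params(n))
E
```

```text
pics
{'clock': 0.0, 'qpos': array([ 1.24857182e+00,  3.53614504e-01,  1.63416215e+00,  3.45742785e-05,
        1.15521205e+00, -2.38368408e-03]), 'qvel': array([-0.00150943,  0.00076563,  0.00118501,  0.00053528,  0.00026824,
        0.00044364]), 'joint_efforts': array([-2.94482954e-03, -6.05255628e+01, -3.42058146e+01, -2.91840161e-04,
        9.85336985e-03, -2.07522464e-05]), 'eef_pos': array([196.343366  , 592.86955226, 252.57069462]), 'tcp_rot': array([-3.14155771e+00,  1.39597220e-03,  1.25094154e+00]), 'contact_force': array([ 0.90534075, -0.3510302 , -0.29227266]), 'wrist_torque': array([-0.07532269,  0.02229217, -0.03013914]), 'opening': 0.9957314600643791}
scene {'intrinsics': array([[502.57946845,   0.        , 318.50765988],
       [  0.        , 502.57946845, 232.08122479],
       [  0.        ,   0.        ,   1.        ]]), 'xyz': array([1017.07144085, -521.32937492,  843.34259737]), 'orientation': array([-2.38481537,  0.00855207,  0.74100079])}
top {'intrinsics': array([[523.61668947,   0.        , 321.12690436],
       [  0.        , 523.61668947, 245.29089237],
       [  0.        ,   0.        ,   1.        ]]), 'xyz': array([ 253.63517476,   -5.21176491, 1391.83700518]), 'orientation': array([-2.94195007, -0.00855446, -1.55998444])}
```

View pics/scene0.png

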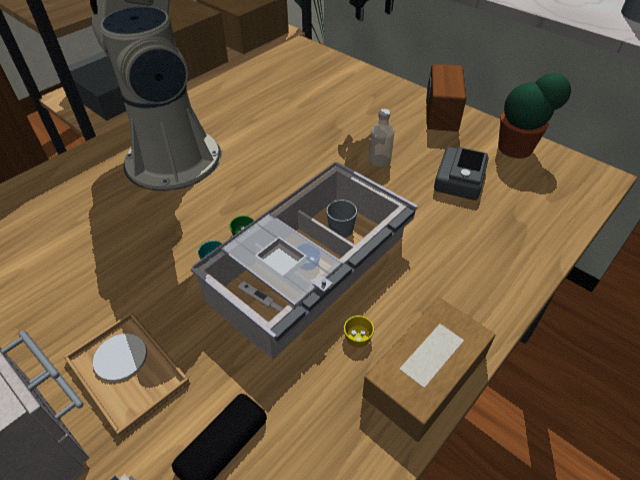

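View pics/top0.png

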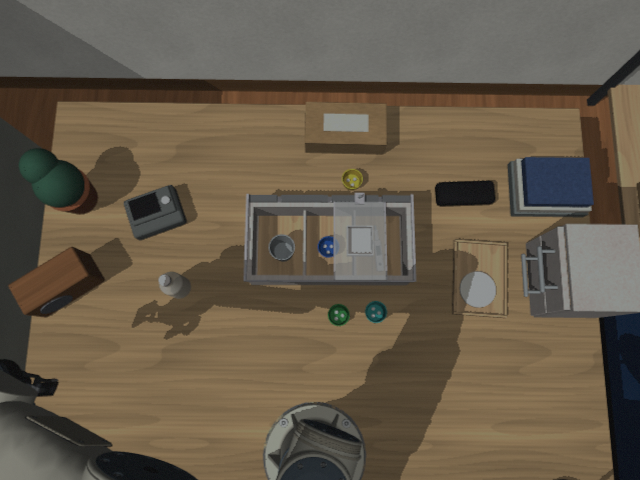

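```bash
cat > h.py <<'E'
import numpy as np, cv2
from scipy.spatial.transform import Rotation as R
from rig import status, viewer, job
def plane(cam,uv,z):
    c=viewer.camera_params(cam); K=c["intrinsics"]; M=R.from_euler('xyz',c["orientation"]).as_matrix()
    uv=np.atleast_2d(uv).astype(float); d=np.c_[uv,np.ones(len(uv))]@np.linalg.inv(K).T@M.T
    o=c["xyz"]; return (o+d*((z-o[2])/d[:,2])[:,None])
E
python3 - <<'E'
from h import *
for cam in("top","scene"):
    im=viewer.grab_frame(cam)
    for n in("cubby","door","door_well","pot_center","cup_center","thermometer_center"):
        for r in viewer.cut_out(n,cam)[:4]:
            m=r["mask"]; ys,xs=np.nonzero(m); 
            if len(xs)<5: continue
            rr=cv2.minAreaRect(np.c_[xs,ys].astype(np.float32))
            z={"cubby":100,"door":106,"door_well":106,"pot_center":29,"cup_center":45,"thermometer_center":20}[n]
            print(cam,n,round(r["p"],2),r["extent"],"rect",np.round(rr[0],1),np.round(rr[1],1),round(rr[2],1),plane(cam,[rr[0]],z).round(0)[0])
    crop=im[180:300,230:430] if cam=="top" else im[150:360,180:430]
    cv2.imwrite(f"pics/{cam}_crop.png",cv2.resize(crop,None,fx=3.2 if cam=="scene" else 4,fy=3.2 if cam=="scene" else 4,interpolation=cv2.INTER_CUBIC)[:600,:800,::-1])
E
```

```text
top cubby 0.9 [241.6, 190.9, 177.4, 92.9] rect [330. 239.] [ 92. 172.] 90.0 [532. -36. 100.]
top door 0.67 [335.0, 192.7, 52.6, 88.4] rect [360.5 236. ] [88. 53.] 90.0 [ 539. -112.  106.]
top door_well 0.73 [335.9, 194.6, 55.2, 87.1] rect [360.5 236. ] [53. 86.] 0.0 [ 539. -112.  106.]
top pot_center 0.83 [338.7, 167.2, 25.1, 24.3] rect [352.  179.5] [21. 20.] 90.0 [714. -96.  29.]
top pot_center 0.8 [328.1, 303.2, 18.2, 21.6] rect [338.  314.5] [21. 22.] 90.0 [347. -60.  29.]
top pot_center 0.69 [364.7, 302.4, 20.5, 18.1] rect [376.  311.5] [21. 20.] 90.0 [ 356. -158.   29.]
top pot_center 0.58 [321.3, 235.2, 10.9, 20.9] rect [325.7 245.8] [13.9 20.1] 4.4 [528. -26.  29.]
top cup_center 0.91 [268.2, 233.9, 28.5, 25.2] rect [281.8 247.3] [25.5 26.2] 45.0 [520.  89.  45.]
scene cubby 0.66 [237.6, 282.0, 47.0, 28.9] rect [260.8 296.5] [49.2  9.9] 31.0 [ 569. -197.  100.]
scene cubby 0.6 [192.0, 164.6, 225.0, 194.7] rect [303.  247.1] [123.5 220.8] 46.7 [543. -58. 100.]
scene door 0.87 [220.2, 213.7, 123.0, 94.0] rect [281.5 258.7] [112.6  64.3] 34.3 [ 537. -111.  106.]
scene door_well 0.96 [224.6, 216.1, 113.7, 90.4] rect [282.9 258. ] [110.8  64.3] 37.2 [ 538. -108.  106.]
scene pot_center 0.91 [346.0, 312.8, 29.5, 37.8] rect [358.5 331.5] [31. 29.] 90.0 [722. -98.  29.]
scene pot_center 0.74 [195.7, 241.4, 23.4, 21.7] rect [206.9 247.5] [11.4 24.5] 51.3 [ 344. -155.   29.]
scene pot_center 0.62 [232.4, 217.2, 19.7, 18.7] rect [239.3 222.7] [13.4 24.8] 53.1 [339. -57.  29.]
scene cup_center 0.77 [323.5, 198.7, 36.8, 40.4] rect [341.5 217.5] [37. 29.] 90.0 [511.  98.  45.]
scene thermometer_center 0.63 [239.5, 281.5, 46.4, 33.5] rect [260.6 297.3] [50.3 10.6] 32.6 [ 522. -163.   20.]
```

View pics/top_crop.png

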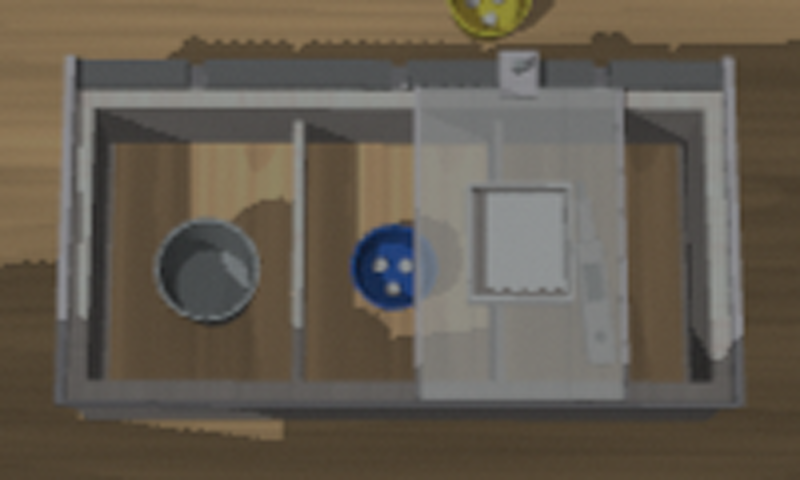

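```bash
ls pics
```

```text
scene0.png
scene_crop.png
top0.png
top_crop.png
```

View pics/scene_crop.png

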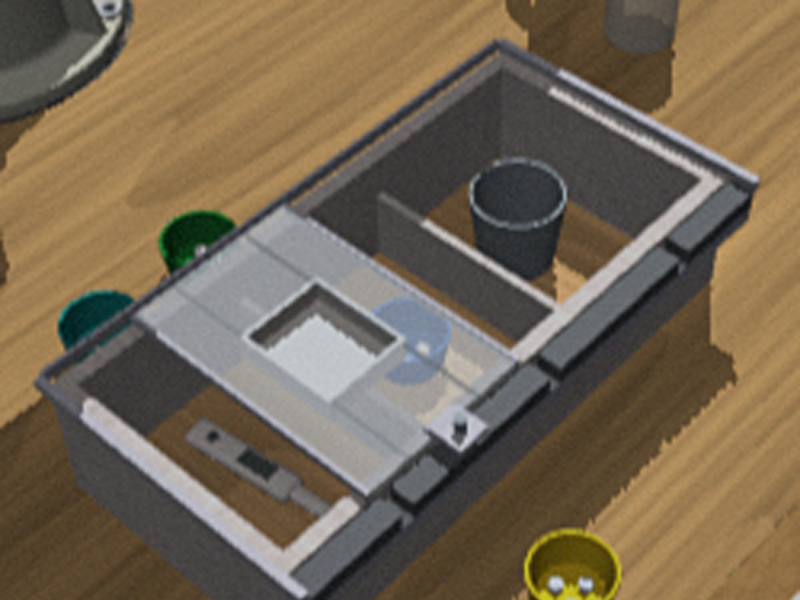

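```bash
python3 - <<'E'
from h import *
o=np.array([230,180.])
f=lambda pts:np.array(pts)/4.+o-0.375
print("notch/tab\n",plane("top",f([(195,76),(400,76),(602,76),(519,76)]),100).round(1))
print("cubby corners\n",plane("top",f([(66,58),(733,58),(742,404),(56,404)]),100).round(1))
print("well mouth outer\n",plane("top",f([(471,185),(572,185),(573,298),(471,298)]),106.5).round(1))
print("door corners\n",plane("top",f([(415,88),(623,88),(626,400),(416,398)]),106.5).round(1))
g=lambda p:np.array(p)/3.2+np.array([180,150.])-.35
print("scene well inner(L,T,R,B)\n",plane("scene",g([(246,337),(316,283),(404,338),(331,400)]),106.5).round(1))
print("scene notches/tab\n",plane("scene",g([(674,253),(543,360),(395,487),(456,428)]),103).round(1))
s=status.sense();print(s["clock"],s["eef_pos"],s["tcp_rot"])
print(R.from_euler('xyz',s["tcp_rot"]).as_matrix().round(3))
E
```

```text
notch/tab
 [[ 635.7   97.4  100. ]
 [ 637.5  -33.9  100. ]
 [ 639.2 -163.5  100. ]
 [ 638.5 -110.2  100. ]]
cubby corners
 [[ 646.6  180.4  100. ]
 [ 652.4 -248.   100. ]
 [ 428.4 -248.2  100. ]
 [ 423.3  177.8  100. ]]
well mouth outer
 [[ 564.7  -79.1  106.5]
 [ 565.5 -142.9  106.5]
 [ 492.9 -142.9  106.5]
 [ 492.1  -79.2  106.5]]
door corners
 [[ 627.7  -43.4  106.5]
 [ 629.5 -176.   106.5]
 [ 429.2 -175.2  106.5]
 [ 428.9  -45.2  106.5]]
scene well inner(L,T,R,B)
 [[ 494.6 -137.4  106.5]
 [ 494.3  -77.9  106.5]
 [ 566.2  -74.   106.5]
 [ 567.4 -137.2  106.5]]
scene notches/tab
 [[ 642.7   94.9  103. ]
 [ 637.9  -28.7  103. ]
 [ 636.  -155.1  103. ]
 [ 633.5 -101.5  103. ]]
0.8 [196.47132798 593.32722982 253.28932023] [ 3.14157474e+00 -7.12950458e-06  1.25102912e+00]
[[ 0.314  0.949  0.   ]
 [ 0.949 -0.314  0.   ]
 [ 0.     0.    -1.   ]]
```

Emit:
{"op": "send_rows", "data": {
  "plan": [
    [[-0.028,0.027,0],[0,0,0.12],-1],
    [[-0.056,0.054,0],[0,0,0.24],-1],
    [[-0.085,0.081,0],[0,0,0.36],-1],
    [[-0.113,0.108,0],[0,0,0.48],-1],
    [[-0.142,0.136,0],[0,0,0.6],-1]
  ],
  "squeeze": 20
}}

```text
clock: 1.22
eef_pos: [281.2, 414.3, 253.3]
tcp_rot: [-3.142, -0.0, 0.646]
contact_force: [1.3, -0.1, 0.3]
opening: 0.298
```

```bash
cat >> h.py <<'E'
def go(p,yaw):
    s=status.sense(); r=R.from_euler('xyz',s["tcp_rot"]); d=np.array(p)-s["eef_pos"]
    print("t",s["clock"].round(2) if hasattr(s["clock"],'round') else s["clock"],"pos",s["eef_pos"].round(1),"rot",s["tcp_rot"].round(3),"F",s["contact_force"].round(1),"open",round(s["opening"],2),"q",np.round(s["qpos"],2))
    t=R.from_euler('xyz',[np.pi,0,yaw])
    print("shift",(r.inv().apply(d)/1000).round(4),"turn",(r.inv()*t).as_rotvec().round(3))
E
python3 -c "
from h import *
go([529,-110,220],0)"
```

```text
t 1.2167 pos [281.2 414.3 253.3] rot [-3.142 -0.     0.646] F [ 1.3 -0.1  0.3] open 0.3 q [ 0.97  0.16  1.89 -0.    1.09  0.33]
shift [-0.1177  0.5678  0.0333] turn [-0.    -0.     0.646]
```

Emit:
{"op": "send_rows", "data": {
  "plan": [
    [[-0.008,0.04,0],[0,0,0.12],-1],
    [[-0.016,0.08,0],[0,0,0.24],-1],
    [[-0.024,0.12,0],[0,0,0.36],-1],
    [[-0.032,0.16,0],[0,0,0.48],-1],
    [[-0.041,0.2,0],[0,0,0.6],-1]
  ]
}}

```text
clock: 1.63
eef_pos: [369.4, 228.2, 253.6]
tcp_rot: [-3.141, -0.001, 0.04]
contact_force: [1.0, -0.4, -0.0]
opening: -0.0
```

```bash
python3 -c "
from h import *
go([529,-110,220],0)"
```

```text
t 1.6333 pos [369.4 228.2 253.6] rot [-3.141e+00 -1.000e-03  4.000e-02] F [ 1.  -0.4 -0. ] open -0.0 q [0.55 0.05 2.02 0.   1.07 0.51]
shift [0.1459 0.3443 0.0336] turn [-0.001 -0.001  0.04 ]
```

Emit:
{"op": "send_rows", "data": {
  "plan": [
    [[0.015,0.034,0],[0,0,0.01],-1],
    [[0.03,0.07,0],[0,0,0.02],-1],
    [[0.045,0.105,0],[0,0,0.03],-1],
    [[0.06,0.14,0],[0,0,0.04],-1],
    [[0.075,0.175,0],[0,0,0.04],-1]
  ]
}}

```text
clock: 2.05
eef_pos: [451.9, 54.4, 254.0]
tcp_rot: [-3.141, -0.002, -0.001]
contact_force: [0.9, 1.0, 0.9]
opening: -0.001
```

```bash
python3 -c "
from h import *
go([529,-110,200],0.013)"
```

```text
t 2.05 pos [451.9  54.4 254. ] rot [-3.141e+00 -2.000e-03 -1.000e-03] F [0.9 1.  0.9] open -0.0 q [0.12 0.08 1.98 0.   1.08 0.12]
shift [0.0771 0.1644 0.054 ] turn [-0.001 -0.002 -0.014]
```

Emit:
{"op": "send_rows", "data": {
  "plan": [
    [[0.016,0.034,0.01],[0,0,-0.01],-1],
    [[0.032,0.068,0.02],[0,0,-0.014],-1],
    [[0.048,0.102,0.034],[0,0,-0.014],-1],
    [[0.064,0.136,0.044],[0,0,-0.014],-1],
    [[0.077,0.164,0.054],[0,0,-0.014],-1]
  ]
}}

```text
clock: 2.47
eef_pos: [529.8, -112.1, 199.5]
tcp_rot: [-3.141, -0.003, 0.013]
contact_force: [0.2, 0.2, 1.1]
opening: 0.0
```

Emit:
{"op": "send_rows", "data": {
  "plan": [
    [[0,0,0],[0,0,0],-1],
    [[0,0,0],[0,0,0],-1],
    [[0,0,0],[0,0,0],-1],
    [[0,0,0],[0,0,0],-1],
    [[0,0,0],[0,0,0],-1]
  ]
}}

```text
clock: 2.88
eef_pos: [529.6, -111.1, 200.1]
tcp_rot: [-3.141, -0.003, 0.014]
contact_force: [0.4, 0.2, 0.8]
opening: 0.001
```

```bash
python3 - <<'E'
from h import *
go([529,-110,140],0.013)
c=viewer.camera_params("wrist"); print(c)
im=viewer.grab_frame("wrist"); cv2.imwrite("pics/w1.png",im[:,:,::-1])
im=viewer.grab_frame("scene"); cv2.imwrite("pics/s1.png",im[:,:,::-1])
E
```

```text
t 2.8833 pos [ 529.6 -111.1  200.1] rot [-3.141e+00 -3.000e-03  1.400e-02] F [0.4 0.2 0.8] open 0.0 q [-0.21  0.28  1.87  0.    0.99 -0.23]
shift [-0.0008 -0.0011  0.0601] turn [-0.001 -0.003  0.001]
{'intrinsics': array([[371.64829954,   0.        , 318.94023877],
       [  0.        , 371.64829954, 237.77710929],
       [  0.        ,   0.        ,   1.        ]]), 'xyz': array([527.75625351, -36.28533934, 320.08101678]), 'orientation': array([ 2.84824726e+00, -2.40113406e-03,  1.38869264e-02])}
```

View pics/w1.png

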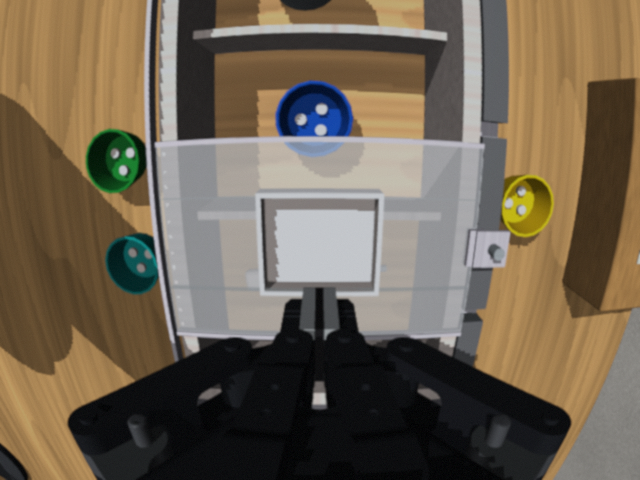

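View pics/s1.png

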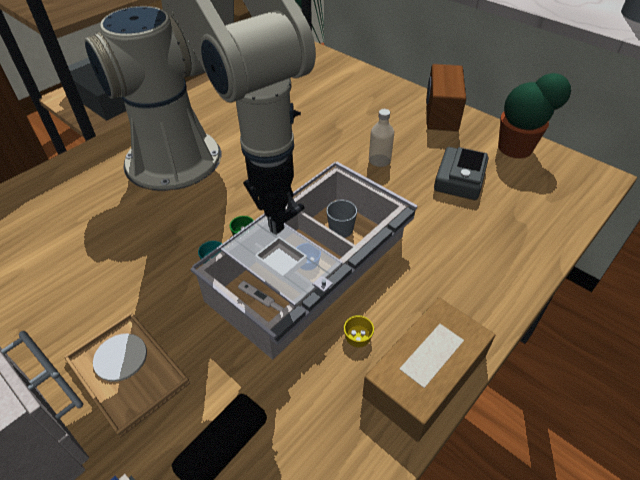

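```bash
cat >> h.py <<'E'
def wplane(c,uv,z):
    K=c["intrinsics"]; M=R.from_euler('xyz',c["orientation"]).as_matrix()
    v=(np.atleast_2d(uv)-K[:2,2])/K[0,0]; t=np.linalg.norm(v,axis=1)
    d=np.c_[v*(np.sin(t)/t)[:,None],np.cos(t)]@M.T
    return c["xyz"]+d*((z-c["xyz"][2])/d[:,2])[:,None]
E
python3 - <<'E'
from h import *
c=viewer.camera_params("wrist")
print("well outer",wplane(c,[(257,192),(383,192),(380,296),(261,296)],106.5).round(1))
print("well inner",wplane(c,[(264,198),(377,198)],106.5).round(1))
print("tip",wplane(c,[(303,288),(337,288)],178).round(1))
print("notches",wplane(c,[(488,128),(470,316),(496,251)],103).round(1))
go([529,-110,150],0.013)
E
```

```text
well outer [[ 492.6  -73.4  106.5]
 [ 566.6  -72.3  106.5]
 [ 569.1 -139.5  106.5]
 [ 492.7 -140.4  106.5]]
well inner [[496.7 -76.9 106.5]
 [563.1 -76.  106.5]]
tip [[ 522.5 -101.4  178. ]
 [ 536.7 -101.2  178. ]]
notches [[ 632.8  -29.8  103. ]
 [ 636.8 -158.3  103. ]
 [ 648.1 -109.7  103. ]]
t 2.9833 pos [ 529.7 -111.2  200. ] rot [-3.141e+00 -3.000e-03  1.400e-02] F [-0.   0.2  0.1] open 0.0 q [-0.21  0.28  1.87  0.    0.99 -0.23]
shift [-0.0009 -0.0012  0.05  ] turn [-0.001 -0.003  0.001]
```

Emit:
{"op": "send_rows", "data": {
  "plan": [
    [[0,-0.001,0.01],[0,0,0],-1],
    [[0,-0.002,0.025],[0,0,0],-1],
    [[0,-0.003,0.04],[0,0,0],-1],
    [[0,-0.003,0.05],[0,0,0],-1],
    [[0,-0.003,0.055],[0,0,0],-1]
  ]
}}

```text
clock: 3.4
eef_pos: [528.9, -107.6, 143.3]
tcp_rot: [-3.141, -0.001, 0.015]
contact_force: [0.9, -0.2, -0.5]
opening: 0.001
```

Emit:
{"op": "send_rows", "data": {
  "plan": [
    [[0,0,0.005],[0,0,0],-1],
    [[0,0,0.01],[0,0,0],-1],
    [[0,0,0.016],[0,0,0],-1],
    [[0,0,0.022],[0,0,0],-1],
    [[0,0,0.025],[0,0,0],-1]
  ]
}}

```text
clock: 3.82
eef_pos: [528.8, -107.6, 117.7]
tcp_rot: [-3.141, -0.001, 0.015]
contact_force: [-0.3, 0.2, -0.5]
opening: 0.002
```

```bash
python3 - <<'E'
from h import *
go([530,-107,118],0.013)
im=viewer.grab_frame("wrist"); cv2.imwrite("pics/w2.png",im[:,:,::-1])
E
```

```text
t 3.8167 pos [ 528.8 -107.6  117.7] rot [-3.141e+00 -1.000e-03  1.500e-02] F [-0.3  0.2 -0.5] open 0.0 q [-0.2   0.39  1.93  0.    0.82 -0.22]
shift [ 0.0012 -0.0006 -0.0003] turn [-0.001 -0.001  0.002]
```

View pics/w2.png

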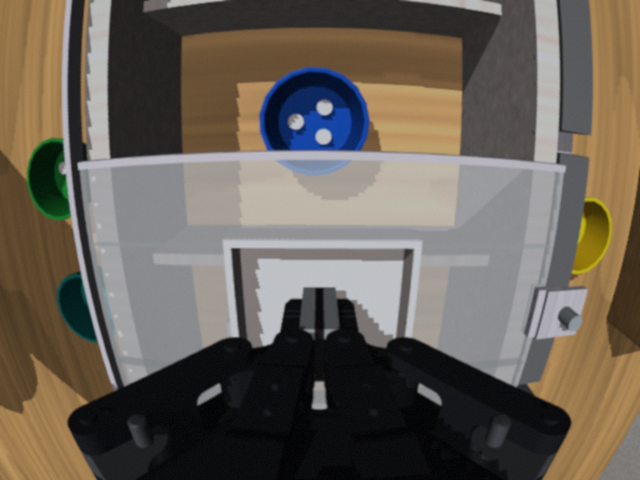

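Emit:
{"op": "send_rows", "data": {
  "plan": [
    [[0,-0.004,0],[0,0,0],-1],
    [[0,-0.008,0],[0,0,0],-1],
    [[0,-0.012,0],[0,0,0],-1],
    [[0,-0.015,0],[0,0,0],-1],
    [[0,-0.017,0],[0,0,0],-1]
  ]
}}

```text
clock: 4.28
eef_pos: [528.4, -90.0, 117.7]
tcp_rot: [-3.14, -0.001, 0.015]
contact_force: [-1.1, -0.7, 0.3]
opening: -0.001
```

Emit:
{"op": "send_rows", "data": {
  "plan": [
    [[0,-0.002,0],[0,0,0],-1],
    [[0,-0.004,0],[0,0,0],-1],
    [[0,-0.006,0],[0,0,0],-1],
    [[0,-0.008,0],[0,0,0],-1],
    [[0,-0.01,0],[0,0,0],-1]
  ]
}}

```text
clock: 4.7
eef_pos: [528.4, -80.0, 117.8]
tcp_rot: [-3.141, -0.001, 0.015]
contact_force: [-0.9, -2.0, 2.0]
opening: -0.0
```

Emit:
{"op": "send_rows", "data": {
  "plan": [
    [[0,-0.003,0],[0,0,0],-1],
    [[0,-0.006,0],[0,0,0],-1],
    [[0,-0.009,0],[0,0,0],-1],
    [[0,-0.012,0],[0,0,0],-1],
    [[0,-0.015,0],[0,0,0],-1]
  ]
}}

```text
clock: 5.12
eef_pos: [528.2, -64.6, 117.8]
tcp_rot: [-3.141, -0.001, 0.015]
contact_force: [0.9, -2.2, -0.1]
opening: 0.001
```

```bash
python3 - <<'E'
from h import *
go([530,-107,118],0.013)
im=viewer.grab_frame("wrist"); cv2.imwrite("pics/w3.png",im[:,:,::-1])
E
```

```text
t 5.1167 pos [528.2 -64.6 117.8] rot [-3.141e+00 -1.000e-03  1.500e-02] F [ 0.9 -2.2 -0.1] open 0.0 q [-0.13  0.38  1.94  0.    0.81 -0.14]
shift [ 0.0011  0.0424 -0.0002] turn [-0.001 -0.001  0.002]
```

View pics/w3.png

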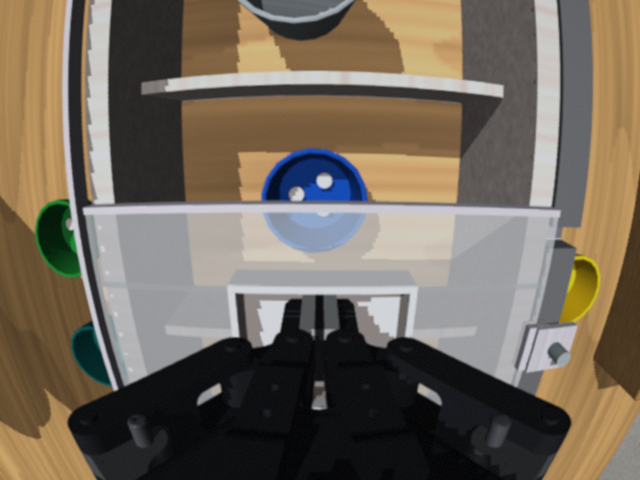

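```bash
python3 - <<'E'
from h import *
c=viewer.camera_params("wrist")
print("door +y edge",wplane(c,[(140,206),(320,203),(500,210)],106.5).round(1))
print("well inner",wplane(c,[(240,292),(408,292)],106.5).round(1))
print("notch mid", wplane(c,[(572,233)],103).round(1),"tab",wplane(c,[(549,347)],106).round(1))
print("divider +65", wplane(c,[(180,86),(320,78),(460,88)],85).round(1))
E
```

```text
door +y edge [[457.1 -17.1 106.5]
 [527.4 -15.9 106.5]
 [598.1 -16.6 106.5]]
well inner [[496.3 -51.9 106.5]
 [562.9 -51.  106.5]]
notch mid [[640.8 -26.2 103. ]] tab [[641.7 -83.9 106. ]]
divider +65 [[467.7  30.5  85. ]
 [526.7  31.7  85. ]
 [585.9  31.5  85. ]]
```

Emit:
{"op": "send_rows", "data": {
  "plan": [
    [[0,-0.004,0],[0,0,0],-1],
    [[0,-0.008,0],[0,0,0],-1],
    [[0,-0.012,0],[0,0,0],-1],
    [[0,-0.016,0],[0,0,0],-1],
    [[0,-0.02,0],[0,0,0],-1]
  ]
}}

```text
clock: 5.58
eef_pos: [527.9, -43.7, 117.8]
tcp_rot: [-3.14, -0.001, 0.015]
contact_force: [0.8, -2.9, -0.6]
opening: -0.0
```

Emit:
{"op": "send_rows", "data": {
  "plan": [
    [[0,-0.003,0],[0,0,0],-1],
    [[0,-0.006,0],[0,0,0],-1],
    [[0,-0.009,0],[0,0,0],-1],
    [[0,-0.012,0],[0,0,0],-1],
    [[0,-0.015,0],[0,0,0],-1]
  ]
}}

```text
clock: 6.0
eef_pos: [527.8, -28.4, 117.8]
tcp_rot: [-3.14, -0.001, 0.015]
contact_force: [2.3, -1.7, -1.6]
opening: 0.004
```

```bash
python3 - <<'E'
from h import *
go([530,-107,118],0.013)
c=viewer.camera_params("wrist")
im=viewer.grab_frame("wrist"); cv2.imwrite("pics/w4.png",im[:,:,::-1])
im=viewer.grab_frame("scene"); cv2.imwrite("pics/s4.png",cv2.resize(im[150:360,180:430],None,fx=2.8,fy=2.8,interpolation=cv2.INTER_CUBIC)[:,:,::-1])
E
```

```text
t 6.0 pos [527.8 -28.4 117.8] rot [-3.14e+00 -1.00e-03  1.50e-02] F [ 2.3 -1.7 -1.6] open 0.0 q [-0.06  0.38  1.95  0.    0.81 -0.07]
shift [ 0.0011  0.0786 -0.0003] turn [-0.001 -0.001  0.002]
```

View pics/w4.png

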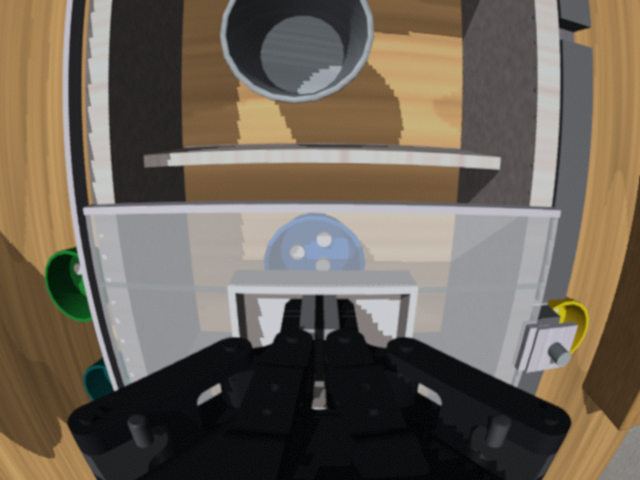

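View pics/s4.png

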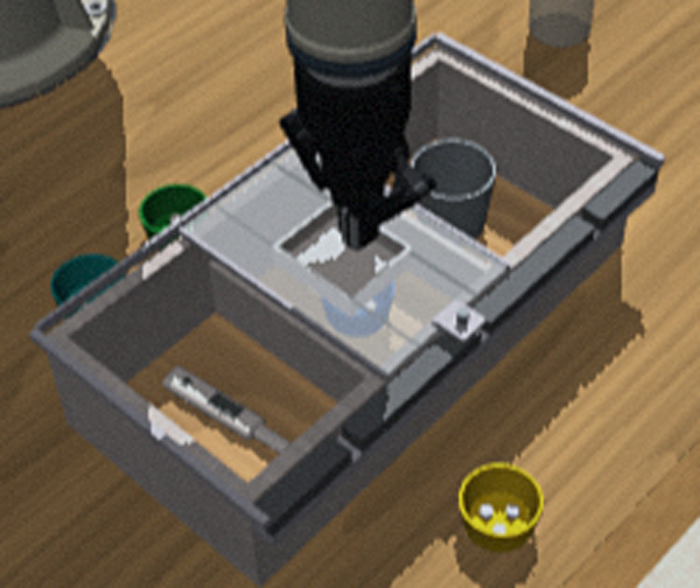

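Emit:
{"op": "send_rows", "data": {
  "plan": [
    [[0,-0.0015,0],[0,0,0],-1],
    [[0,-0.003,0],[0,0,0],-1],
    [[0,-0.0045,0],[0,0,0],-1],
    [[0,-0.006,0],[0,0,0],-1],
    [[0,-0.007,0],[0,0,0],-1]
  ]
}}

```text
clock: 6.52
eef_pos: [527.4, -21.0, 117.8]
tcp_rot: [-3.14, -0.001, 0.015]
contact_force: [0.7, -1.7, -0.3]
opening: -0.0
```

```bash
cat > l.py <<'E'
from h import *
import sys
go([530,-107,118],0.013)
im=viewer.grab_frame("wrist")
cv2.imwrite(f"pics/{sys.argv[1]}.png",cv2.resize(im[180:400,380:640],None,fx=2.5,fy=2.5,interpolation=cv2.INTER_CUBIC)[:,:,::-1])
g=cv2.cvtColor(im,cv2.COLOR_RGB2GRAY).astype(float)
E
python3 l.py w5
```

```text
t 6.5167 pos [527.4 -21.  117.8] rot [-3.14e+00 -1.00e-03  1.50e-02] F [ 0.7 -1.7 -0.3] open -0.0 q [-0.04  0.38  1.95  0.    0.81 -0.06]
shift [ 0.0013  0.086  -0.0003] turn [-0.002 -0.001  0.002]
```

View pics/w5.png

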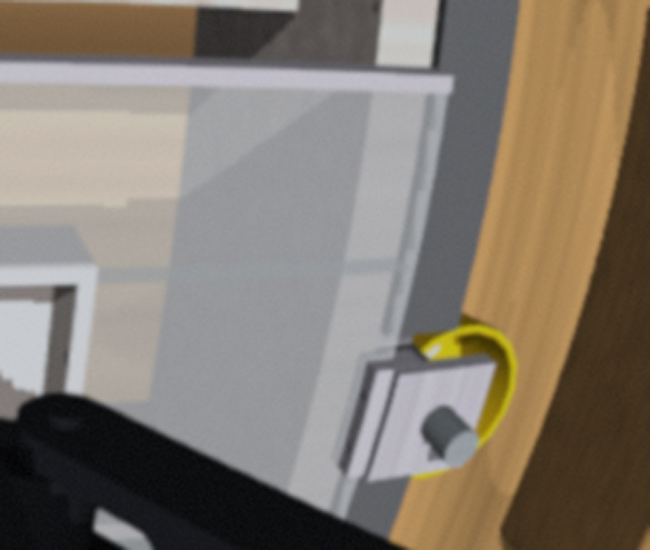

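Emit:
{"op": "send_rows", "data": {
  "plan": [
    [[0,-0.0007,0],[0,0,0],-1],
    [[0,-0.0014,0],[0,0,0],-1],
    [[0,-0.002,0],[0,0,0],-1],
    [[0,-0.0025,0],[0,0,0],-1],
    [[0,-0.003,0],[0,0,0],-1]
  ]
}}

```text
clock: 6.98
eef_pos: [527.3, -17.7, 117.8]
tcp_rot: [-3.14, -0.001, 0.015]
contact_force: [0.9, -0.4, -0.2]
opening: -0.002
```

Emit:
{"op": "send_rows", "data": {
  "plan": [
    [[0,-0.0005,0],[0,0,0],-1],
    [[0,-0.001,0],[0,0,0],-1],
    [[0,-0.0015,0],[0,0,0],-1],
    [[0,-0.002,0],[0,0,0],-1],
    [[0,-0.002,0],[0,0,0],-1]
  ]
}}

```text
clock: 7.4
eef_pos: [527.2, -15.6, 117.8]
tcp_rot: [-3.139, -0.001, 0.015]
contact_force: [-0.1, 0.6, -0.1]
opening: -0.001
```

```bash
python3 l.py w6
```

```text
t 7.4 pos [527.2 -15.6 117.8] rot [-3.139e+00 -1.000e-03  1.500e-02] F [-0.1  0.6 -0.1] open -0.0 q [-0.03  0.38  1.95  0.    0.81 -0.05]
shift [ 0.0014  0.0914 -0.0004] turn [-0.002 -0.001  0.002]
```

View pics/w6.png

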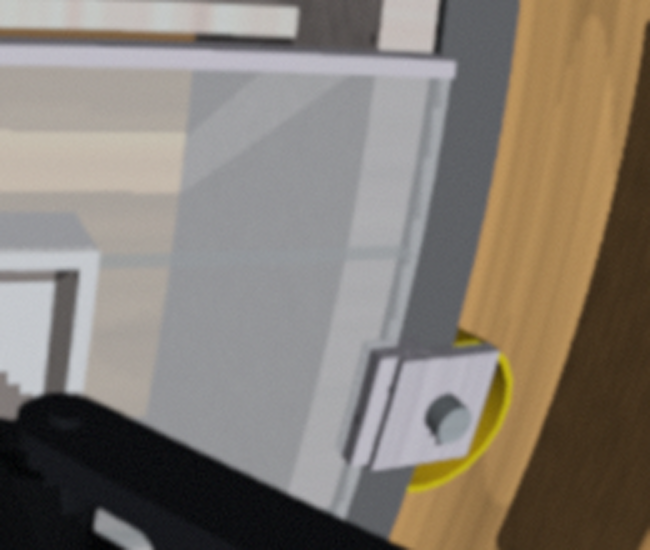

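Emit:
{"op": "send_rows", "data": {
  "plan": [
    [[0,0.002,0],[0,0,0],-1],
    [[0,0.005,0],[0,0,0],-1],
    [[0,0.008,0],[0,0,0],-1],
    [[0,0.011,0],[0,0,0],-1],
    [[0,0.013,0],[0,0,0],-1]
  ]
}}

```text
clock: 7.87
eef_pos: [527.5, -29.2, 117.8]
tcp_rot: [-3.14, -0.001, 0.015]
contact_force: [-0.4, 0.6, -0.4]
opening: 0.0
```

Emit:
{"op": "send_rows", "data": {
  "plan": [
    [[0,0,-0.008],[0,0,0],-1],
    [[0,0,-0.02],[0,0,0],-1],
    [[0,0,-0.04],[0,0,0],-1],
    [[0,0,-0.065],[0,0,0],-1],
    [[0,0,-0.09],[0,0,0],-1]
  ]
}}

```text
clock: 8.28
eef_pos: [527.0, -29.4, 209.0]
tcp_rot: [-3.139, 0.0, 0.015]
contact_force: [0.5, 0.3, 0.3]
opening: -0.001
```

```bash
python3 - <<'E'
from h import *
go([440,200,280],0.013)
c=viewer.camera_params("wrist");print(c["xyz"],c["orientation"])
im=viewer.grab_frame("wrist"); cv2.imwrite("pics/w7.png",im[:,:,::-1])
im=viewer.grab_frame("scene"); cv2.imwrite("pics/s7.png",cv2.resize(im[150:360,180:430],None,fx=2.8,fy=2.8,interpolation=cv2.INTER_CUBIC)[:,:,::-1])
E
```

```text
t 8.2833 pos [527.  -29.4 209. ] rot [-3.139  0.     0.015] F [0.5 0.3 0.3] open -0.0 q [-0.06  0.25  1.88  0.    1.01 -0.08]
shift [-0.0837 -0.2308 -0.0705] turn [-0.002  0.     0.002]
[525.56356772  45.21053353 329.16400582] [2.84977944e+00 1.05334542e-03 1.45437702e-02]
```

View pics/w7.png

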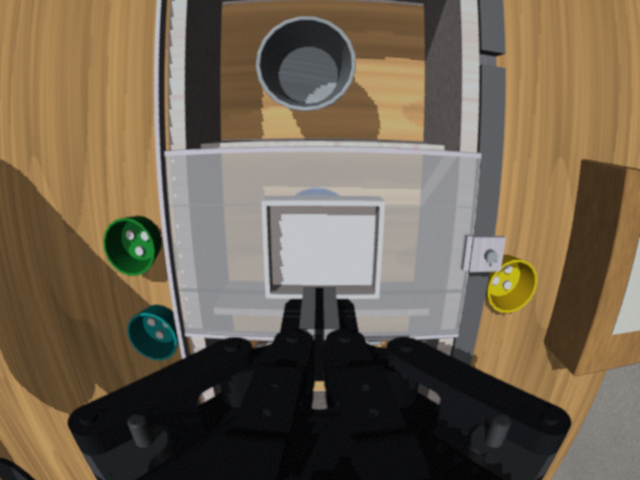

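View pics/s7.png

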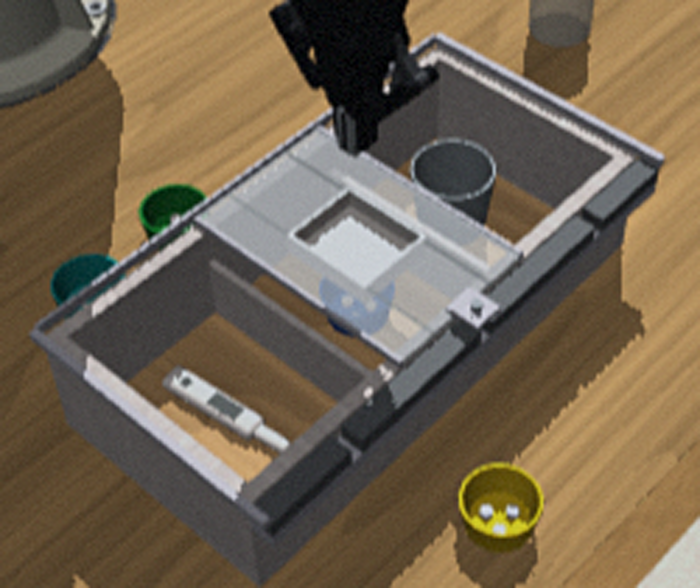

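Emit:
{"op": "send_rows", "data": {
  "plan": [
    [[-0.01,-0.03,-0.015],[0,0,0],-1],
    [[-0.022,-0.065,-0.03],[0,0,0],-1],
    [[-0.035,-0.1,-0.04],[0,0,0],-1],
    [[-0.047,-0.135,-0.045],[0,0,0],-1],
    [[-0.06,-0.17,-0.045],[0,0,0],-1]
  ]
}}

```text
clock: 8.8
eef_pos: [466.8, 140.9, 258.4]
tcp_rot: [-3.139, -0.01, 0.014]
contact_force: [0.9, 1.0, 0.7]
opening: -0.005
```

Emit:
{"op": "send_rows", "data": {
  "plan": [
    [[-0.015,-0.035,0],[0,0,0],-1],
    [[-0.03,-0.07,0],[0,0,0],-1],
    [[-0.045,-0.105,0],[0,0,0],-1],
    [[-0.06,-0.14,0],[0,0,0],-1],
    [[-0.075,-0.17,0],[0,0,0],-1]
  ]
}}

```text
clock: 9.22
eef_pos: [388.1, 311.7, 258.0]
tcp_rot: [-3.139, -0.01, 0.014]
contact_force: [0.8, -0.2, 0.5]
opening: -0.0
```

Emit:
{"op": "send_rows", "data": {
  "plan": [
    [[-0.015,-0.03,0],[0,0,0],-1],
    [[-0.03,-0.06,0],[0,0,0],-1],
    [[-0.045,-0.09,0],[0,0,0],-1],
    [[-0.055,-0.11,0],[0,0,0],-1],
    [[-0.055,-0.11,0],[0,0,0],-1]
  ]
}}

```text
clock: 9.63
eef_pos: [329.7, 424.0, 257.6]
tcp_rot: [-3.138, -0.009, 0.017]
contact_force: [-0.6, 0.5, 0.2]
opening: 0.001
```

```bash
python3 - <<'E'
from h import *
go([440,200,280],0.013)
im=viewer.grab_frame("top")
cv2.imwrite("pics/t8.png",cv2.resize(im[180:300,230:430],None,fx=4,fy=4,interpolation=cv2.INTER_CUBIC)[:,:,::-1])
for r in viewer.cut_out("door","top")[:1]+viewer.cut_out("cup_center","top")[:1]: print(r["p"],r["extent"])
im=viewer.grab_frame("scene"); cv2.imwrite("pics/s8.png",cv2.resize(im[150:360,180:430],None,fx=2.8,fy=2.8,interpolation=cv2.INTER_CUBIC)[:,:,::-1])
E
```

```text
t 9.6333 pos [329.7 424.  257.6] rot [-3.138 -0.009  0.017] F [-0.6  0.5  0.2] open 0.0 q [ 0.91  0.21  1.82 -0.01  1.1   0.9 ]
shift [ 0.1067  0.2258 -0.0223] turn [-0.004 -0.009  0.004]
0.94 [304.2, 193.0, 56.3, 88.3]
0.93 [269.7, 233.0, 27.1, 26.9]
```

View pics/t8.png

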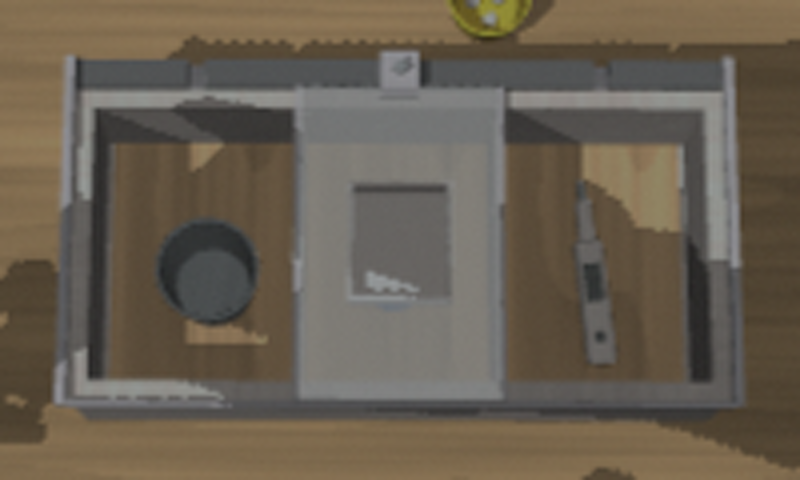

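View pics/s8.png

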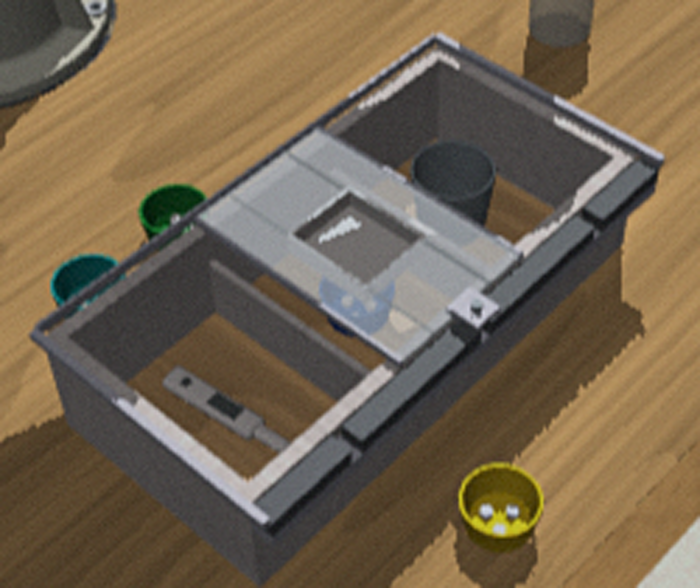

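```bash
python3 -c "
from h import *
go([440,200,280],0)
print(job.sign_off())"
```

```text
t 9.8333 pos [331.8 420.  257.5] rot [-3.14  -0.01   0.014] F [-0.3  0.1 -0.1] open -0.0 q [ 0.9   0.21  1.83 -0.01  1.1   0.89]
shift [ 0.1054  0.2214 -0.0219] turn [-0.002 -0.01   0.014]
the job is handed in; nothing more can be done
None
```

The frosted door now sits in the middle notch, over the bay with the blue pill pot, and I've handed the job in at 9.8 s.

- **Push:** I put the closed fingertips in the finger well and pushed the door about 75 mm along the cubby's +y. The push force read about 3 N at most, though only at the end of each move call. At the notch it fell to about 0 and the door ran ahead of the fingers, as if the plunger had dropped in.
- **Door position:** in the last top view the door's tab lines up with the middle notch to within about 1 mm, and the pin looks lowered. I didn't push again to confirm that it holds.
- **Pot, cup and thermometer:** the cup and thermometer appear unmoved. The pot still shows in the middle bay through the door, but I didn't measure it again.
- **Things around the cubby:** I didn't measure the bottle, monitor, coaster or case again. The arm passed well above the bottle, and no force reading showed contact outside the push.
- **Arm:** it finished raised and away to the left, with about 0 N on it.
- **Disagreement:** the first estimates of where the door and notches stood differed by up to about 9 mm between cameras. I made the last few millimetres by force and close-up views instead.

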